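# Put a varnished vase to dry at the extraction hood and set the damper

### The arm

A 7-joint arm with a two-finger parallel gripper is mounted at the origin on the work surface. World frame = base frame: x ahead of the robot, y to its left, z up, the work surface at z = 0. Lengths are in mm, angles in rad, forces in N, time in s.
With the tool pointing down it reaches from about 425 to 975 mm from the base axis. Payload 16.7 kg.
Tool frame: the origin (TCP) lies at the very end of the fingers, on their centre line; the grasp point (between the pads) lies 19 mm behind it (bot.hold_point_z is the distance from the TCP to the grasp point, in mm); z points along the fingers, y is the line along which they close (so a half turn about z gives the same grasp; the last joint's range is limited). The gripper opens to 85 mm and grips with 20 to 120 N. Pads are 22 mm wide; open, the fingers measure 114 mm over their backs; the gripper's body (76 mm by 85 mm) begins 54 mm behind the grasp point. The pads swing forward as they close: fully open they stand 13 mm farther back than shut.
Start: joints at [-1.28, 0.426, 0.074, 1.606, -0.034, 1.111, -0.067], TCP at [287.385, 610.724, 197.102] pointing down, gripper open.
Joint ranges: [-2.85, 2.85], [-0.5, 2.14], [-1.23, 1.37], [0.21, 2.46], [-1.02, 4.16], [0.16, 2.05], [-2.73, 2.73]. Speed limits (rad/s): [1.89, 1.89, 2.39, 2.39, 3.01, 3.01, 3.01].

### API

Orientations are given as [roll, pitch, yaw] about the fixed x, y, z axes, in that order (R = Rz(yaw) Ry(pitch) Rx(roll)).
In Python, from station import bot gives the robot as it stands. The module is installed in compiled form; this text tells all that it offers.
- The arm moves only by the shell command python3 -m inch 'ROWS' [FORCE]. ROWS is a JSON object of lists of equal length, an entry for each row: "rotation": the turn, a rotation vector about the world's x, y, z in units of 180 degrees (1.0 is 180 degrees), a list of three; "delta_pos": the shift along the world's x, y, z in units of 500 mm (1.0 is 500 mm), a list of three; "claw": the opening, from 0 (shut) to 1 (fully open). A call has 1 to 5 rows; each row shifts and turns the commanded pose from where the row before left it; what a row does not reach is not made up. A row lasts 1/12 s, in which the tool goes at most 41.7 mm and 7.16 degrees, less where a joint would pass 70% of its speed; a pose out of reach is approached as far as the arm can. A call with a number of a shift or a turn outside -1 to 1 is refused whole. A call with a gripper value outside its range is refused whole. The fingers move at their own pace and stop on an object; FORCE is the grip in N (left out, the last holds). Time passes only in rows, so rows that do not move let the fingers close. It gives the time, the measured TCP pose, the force, the opening and the grip force at its end, in the units of the state.
- bot.read_state(): the state, without advancing time (a new reading comes with each control period).
- bot.get_image(name): name is "scene" or "top" or "wrist"; returns (picture, depth): 384x512x3 uint8, red, green, blue; 384x512 float32, mm along the optical axis (not along the pixel's ray), 0 where there is no reading.
- bot.camera_model(name): a dict with "camera_matrix" (3x3 intrinsics, pixels), "R" (3x3) and "t" (3): a world point X has camera coordinates R X + t. Camera axes: x right, y down, z forward; pixel columns grow to the right and rows downward; lengths in mm; the calibration is good to about 2 mm. The wrist camera is an equidistant fisheye: a pixel r from the principal point sees the ray r / f radians off the axis. A picture is of the moment at which its call begins: read the wrist's pose just before it. camera_model takes no time and is no camera call; for the wrist camera it gives the pose at the moment of the call.
- bot.job_done(): hands the job in; it is judged then, once.
Trained networks look in the newest picture that a camera, given by its name, has taken for a name from the list of things; names that differ only in an ending like _2 or _b are one class to them, and where a whole thing is asked for, a point or a joint stands for the part that bears it (a point fixed in the world has none). Each returns a list of dicts, best first, with "conf" (0 to 1); they miss things now and then, are a little off and sometimes report something else, mostly with a low value. They report only what shows in the picture. A call takes as long as a camera call. They do not tell look-alikes from the thing itself.
- bot.masks_of(camera, label): "region" (384x512 bool, what is visible of it) and "rect" ([left, top, right, bottom] in pixels, round what is visible of it).
The state is a dict: "t": time; "joint_pos": joint angles; "qvel": joint speeds; "tau": joint torques, N m; "tcp_pos": TCP position; "tool_rot": TCP orientation; "contact_force": force on the tool from outside, world axes, zero at the start; "ft_torque": the same for the moment, N m; "gripper_width": finger opening in mm; "finger_force": force on a finger pad.
Only numpy, scipy, OpenCV 4.12 (cv2) and the standard library are available. Lean on these libraries where they do the work, as an engineer would, in place of code of your own. Each camera call takes 0.05 s, during which the arm holds its last target. There are 200 camera calls.

### The job

The vase on the plywood board has just been varnished: put it to dry at the white extraction hood by sliding its board up flush and square against the lip of the hood's mouth, centred on the mouth, with the vase still standing on it, and swing the damper lever on the duct round to the red mark, so that its bar lies within the red. Do not touch the wet vase, and leave the other things on the table where they are.

Things in the scene. Friction and masses are not known exactly. Their poses are not given: they have to be found in the camera images.
- damper_lever (a joint): angle of the damper lever in rad: 0 = shut, lever pointing along the hood's +x (across the duct, towards the robot); grows counter-clockwise seen from above to 1.57 = open, lever pointing along the hood's +y (along the duct, away from the hood). Stiff: it moves only when pushed (about 2 N at the grip) and stays where it is left.
- set_mark (a joint): angle in rad, on the same scale as damper_lever, of the middle of the red set mark painted on the quadrant plate. It does not move.
- mark (a point): centre of the red mark: a flat red patch, 42 mm long radially (45 to 87 mm from the spindle) and 20 mm wide, on the steel quadrant plate under the lever. The lever's dark steel bar (10 mm wide) passes 4 mm above it and lies wholly within the red when set right. The x axis points from the spindle to the mark, outwards.
- lever_grip (a point): centre of the lever's yellow grip: a round bar, 20 mm thick and 70 mm long, lying level along the lever, its middle 125 mm from the spindle and its ends 90 and 160 mm from it. It stands 0.20 m above the table; the quadrant plate (88 mm radius, top at 0.191 m) ends before the grip, and under the grip is only the round 125 mm duct, whose top is at 0.17 m. The x axis points along the lever, outwards from the spindle.
- spindle (a point): the upright spindle the lever turns about, on top of the duct, at 0.201 m height, with a steel wing nut on it up to 0.22 m; it stands 240 mm from the hood's mouth along the hood's +y. Its axes are those of the hood (see hood_lip).
- hood_lip (a point): middle of the outer face of the dark steel lip along the foot of the white extraction hood's mouth, 13 mm above the table; the lip is 26 mm high and 240 mm wide. y points level into the hood (square to its mouth, towards damper and fan), x along the lip, z up. The hood is 240 mm wide, 205 mm high and 110 mm deep, fixed to the table; behind it come the duct with the damper, then a grey fan 190 mm across with a black box on top, 0.24 m high.
- board: loose square plywood board, 140 by 140 mm, 18 mm thick, about 0.35 kg, lying on the table in front of the hood's mouth; origin at the centre of its underside, y towards its front edge (the one that goes against the lip), z up. Slides on the table when pushed.
- board_front (a point): middle of the board's front edge, half-way up its thickness (70 mm from the board's centre along its y); same axes as the board.
- vase_mid (a point): middle of the freshly varnished vase standing loose on the board: 120 mm tall, foot 60 mm across, widest 72 mm, painted in blue, white, orange and red bands, about 0.35 kg; this point is 60 mm above its foot, on its axis; z up along the axis. Wet: not to be touched.
- pot_red_mid (a point): middle of the red paint pot with a white lid, 45 mm across and 48 mm tall; leave it alone.
- pot_green_mid (a point): middle of the green paint pot with a white lid, 45 mm across and 48 mm tall; leave it alone.
- pot_orange_mid (a point): middle of the orange paint pot with a white lid, 45 mm across and 48 mm tall; leave it alone.
- mug: blue mug, 84 mm across, 85 mm tall, origin under its centre; leave it alone.
- tin: varnish tin, green and steel, 72 mm across, 100 mm tall, origin under its centre; leave it alone.
- glue: white glue bottle, 48 mm across, 130 mm tall, origin under its centre; leave it alone.
- brush: paint brush, 190 mm long, lying flat, origin at its middle; leave it alone.
- palette: round white palette with dabs of colour, 128 mm across, 6 mm high, origin under its centre; leave it alone.
There are look-alikes about, which are no part of the job. Several things look just like the board: the one meant starts farthest to the robot's right.

How it is judged:
By the outcome, as a careful person would: the job done as asked, in the order asked, and still so for the second after the job is handed in, with the robot touching nothing.
It also fails if it takes over 72 s, if anything falls off the work surface, if the arm or the gripper's body presses on something with over 40 N, if the wrist force passes 120 N, or if a joint passes its speed limit or range.

## Working session

There is one attempt and no reset: what is moved stays moved. The work goes in short steps, Python scripts to look and compute and a shell command to move; the robot and the scene stay as the last step left them, time stands still between calls to the robot, and variables do not carry over. Pictures are saved under pics/ and viewed, at most 10 in all, crops included, and the job is handed in when it is done.

```bash
mkdir -p pics; python3 - <<'E'
from station import bot
import cv2,numpy as np
a,_=bot.get_image("scene");b,_=bot.get_image("top")
cv2.imwrite("pics/s.png",cv2.cvtColor(a,4));cv2.imwrite("pics/t.png",cv2.cvtColor(b,4))
s=bot.read_state();print(s['t'],s['tcp_pos'],s['tool_rot'],s['gripper_width'])
for n in("scene","top"):print(bot.camera_model(n))
E
```

```text
0.1 [287.22018191 610.37907594 196.4667257 ] [-3.14041563e+00  6.82969757e-05  2.70180769e+00] 85.55003052866321
{'camera_matrix': array([[433.29048543,   0.        , 260.49887682],
       [  0.        , 433.29048543, 195.13431185],
       [  0.        ,   0.        ,   1.        ]]), 'R': array([[-0.53911103,  0.84207503, -0.0163993 ],
       [ 0.53804878,  0.32935752, -0.77590407],
       [-0.64796822, -0.42712206, -0.63063772]]), 't': array([ 193.52965959, -170.5757555 , 1786.95749441])}
{'camera_matrix': array([[405.84825725,   0.        , 255.72123526],
       [  0.        , 405.84825725, 188.06372739],
       [  0.        ,   0.        ,   1.        ]]), 'R': array([[ 0.00640636, -0.99995194,  0.00742093],
       [-0.99889617, -0.00674459, -0.04648594],
       [ 0.04653375, -0.00711493, -0.99889138]]), 't': array([  45.35474771,  464.23798404, 1597.94046971])}
```

View pics/t.png

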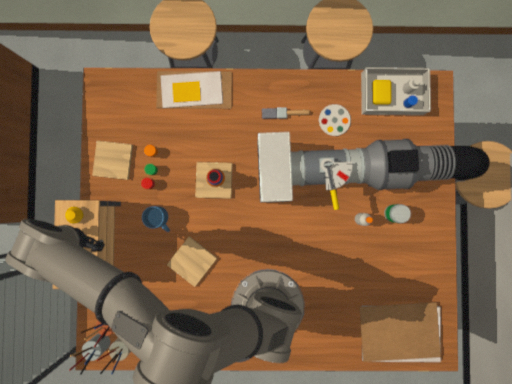

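View pics/s.png

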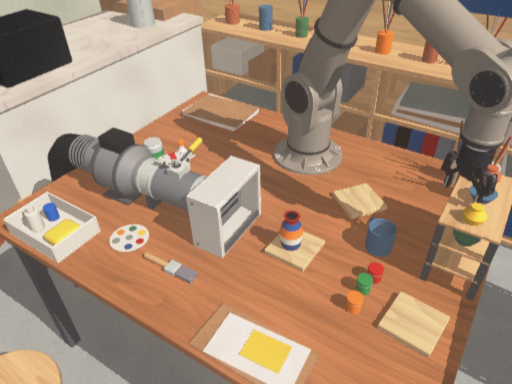

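The top view shows three board look-alikes: (112,160), (193,261) and (213,180), the last with the vase on it. The robot's right is image right, so (213,180) is the one meant; it also carries the vase. Hood mouth faces left at col ~259. The lever grip is at (334,200), the spindle at ~(330,170) and the red mark at ~(343,176).

```bash
cat >h.py <<'E'
from station import bot
import cv2,numpy as np
def cloud(cam,shot=True):
    im,d=bot.get_image(cam);m=bot.camera_model(cam);K=m["camera_matrix"];R=np.array(m["R"]);t=np.array(m["t"])
    v,u=np.mgrid[:384,:512].astype(float)
    x=(u-K[0,0]*0-K[0,2])/K[0,0];y=(v-K[1,2])/K[1,1]
    if cam=="wrist":
        r=np.hypot(x,y);s=np.tan(np.minimum(r,1.5))/np.maximum(r,1e-9);x=x*s;y=y*s
    P=(np.stack([x*d,y*d,d],-1)-t)@R
    P[d<=0]=np.nan
    return im,P
def rect(p):
    r=cv2.minAreaRect(p[:,:2].astype(np.float32));return np.round(r[0],1),np.round(r[1],1),round(r[2],2)
def proj(cam,X):
    m=bot.camera_model(cam);c=np.array(m["R"])@np.array(X,float)+m["t"];K=m["camera_matrix"]
    return (K@(c/c[2]))[:2]
E
python3 - <<'E'
from h import *
for cam in("top","scene"):
    im,P=cloud(cam)
    for l in("board","vase_mid","lever_grip","set_mark","hood_lip","mark"):
        for o in bot.masks_of(cam,l)[:4]:
            p=P[o["region"]];p=p[~np.isnan(p[:,0])]
            if len(p): print(cam,l,round(o["conf"],2),np.round(o["rect"]),len(p),np.round(np.median(p,0),0),np.round(np.percentile(p,[3,97],axis=0)[:, :],0).tolist(),rect(p))
    if cam=="top":
        z=P[...,2];m=(abs(z-205)<8);m[:, :250]=0;m[:,300:]=0;print("hood",rect(P[m]),m.sum(),np.median(z[m]))
        hsv=cv2.cvtColor(im,cv2.COLOR_RGB2HSV)
        v,u=np.mgrid[:384,:512]
        w=(u>315)&(u<360)&(v>150)&(v<215)
        h,s,_v=cv2.split(hsv)
        for n,mm in(("red",((h<8)|(h>172))&(s>150)),("yel",(h>20)&(h<35)&(s>150))):
            q=w&mm;print(n,q.sum(),np.nanmean(P[q],0),rect(P[q]))
        # board top by height
        q=(z>10)&(z<26)&(u>185)&(u<245)&(v>150)&(v<210);print("board z",rect(P[q]),np.median(z[q]),q.sum())
        q=(z>60)&(z<130)&(u>190)&(u<245)&(v>150)&(v<210);print("vase top",P[q].mean(0),rect(P[q]))
    c=im[140:220,180:380] if cam=="top" else im[110:280,100:360]
    cv2.imwrite(f"pics/c_{cam}.png",cv2.cvtColor(cv2.resize(c,None,fx=4 if cam=="top" else 3,fy=4 if cam=="top" else 3,interpolation=2),4))
E
```

```text
top board 0.74 [ 93. 142. 136. 181.] 1286 [570. 616.  19.] [[504.0, 550.0, 11.0], [635.0, 685.0, 26.0]] (array([570.2, 620.7]), array([149.6, 142.2]), 82.75)
top board 0.6 [196. 163. 232. 200.] 897 [483. 222.  19.] [[431.0, 154.0, 12.0], [558.0, 281.0, 27.0]] (array([493.5, 217.6]), array([138.6, 137.8]), 86.39)
top board 0.56 [168. 237. 216. 288.] 1327 [174. 299.  18.] [[98.0, 222.0, 8.0], [250.0, 374.0, 25.0]] (array([173. , 299.8]), array([144.8, 147.3]), 52.67)
top board 0.38 [142. 163. 161. 175.] 122 [530. 458.  48.] [[513.0, 440.0, 10.0], [549.0, 480.0, 55.0]] (array([532.4, 459.3]), array([41.4, 41.8]), 47.14)
top vase_mid 0.74 [207. 168. 226. 185.] 261 [497. 198. 134.] [[470.0, 173.0, 75.0], [529.0, 227.0, 144.0]] (array([499.1, 198.1]), array([57.9, 72.3]), 61.37)
top lever_grip 0.73 [326. 158. 339. 210.] 225 [ 450. -215.  207.] [[387.0, -235.0, 195.0], [544.0, -191.0, 219.0]] (array([ 470.6, -230.8]), array([172.2,  58.6]), 12.91)
top set_mark 0.74 [143. 206. 169. 231.] 511 [343. 443.  20.] [[304.0, 395.0, -0.0], [383.0, 476.0, 88.0]] (array([335. , 434.1]), array([108.2,  
[... 2115 characters left out ...]
[404.7,  66.5]), 47.69)
scene lever_grip 0.33 [ 48. 131. 260. 260.] 12685 [ 591. -205.  148.] [[417.0, -746.0, 1.0], [655.0, 40.0, 222.0]] (array([ 433.3, -559.6]), array([ 506.9, 1192. ]), 2.95)
scene set_mark 0.53 [168. 152. 176. 156.] 38 [ 506. -255.  191.] [[493.0, -269.0, 188.0], [517.0, -236.0, 195.0]] (array([ 516.1, -238.4]), array([75.7, 18.3]), 54.58)
scene hood_lip 0.8 [ 48. 124. 262. 258.] 12770 [ 591. -207.  148.] [[417.0, -752.0, 1.0], [655.0, 40.0, 224.0]] (array([ 428.7, -591.6]), array([1353.5,  557.5]), 72.04)
scene hood_lip 0.25 [146. 140. 165. 158.] 266 [ 378. -472.   89.] [[347.0, -520.0, 45.0], [402.0, -459.0, 102.0]] (array([ 374.4, -490.7]), array([62.4, 73.6]), 0.44)
```

View pics/c_top.png

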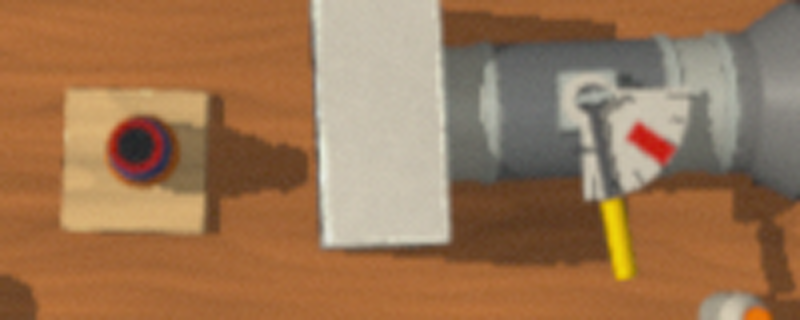

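The crop shows the vase board (crop 65–210 × 90–232), the hood's top, the lever pointing down-right a little, and the red mark at (650,143) in the crop, about 0.9 rad. The board identity is confirmed: it carries the vase and is the right-most one.

```bash
cat >>h.py <<'E'
def ray(cam,u,v,z):
    m=bot.camera_model(cam);R=np.array(m["R"]);c=-R.T@m["t"];d=R.T@np.linalg.inv(m["camera_matrix"])@np.array([u,v,1.]);return c+d*(z-c[2])/d[2]
def maskrect(cam,m,z):
    m=cv2.morphologyEx(m.astype(np.uint8),cv2.MORPH_OPEN,np.ones((3,3)))
    n,l,st,_=cv2.connectedComponentsWithStats(m);k=1+np.argmax(st[1:,4])
    c=cv2.findContours((l==k).astype(np.uint8),0,1)[0][0][:,0]
    return rect(np.array([ray(cam,u,v,z) for u,v in c])),st[k]
E
python3 - <<'E'
from h import *
im,P=cloud("top");hsv=cv2.cvtColor(im,cv2.COLOR_RGB2HSV);h,s,V=cv2.split(hsv);v,u=np.mgrid[:384,:512]
print(hsv[165,200],hsv[195,210],hsv[205,210],hsv[150,270],hsv[215,210])
hd=(s<40)&(V>150)&(u>250)&(u<296)&(v>120)&(v<210);print("hood",maskrect("top",hd,205))
bd=(u>190)&(u<240)&(v>155)&(v<206)&(((V>165)&(s<135))|((P[...,2]>12)))
print("board",maskrect("top",bd,18))
r=((h<8)|(h>172))&(s>150)&(u>335)&(u<352)&(v>165)&(v<186);print("red",maskrect("top",r,191))
y=(h>20)&(h<35)&(s>150)&(u>325)&(u<345)&(v>180)&(v<215);print("grip",maskrect("top",y,205))
print("spindle",ray("top",327.5,163.8,215))
z=P[...,2];q=(z>125)&(z<150)&(u>190)&(u<245)&(v>150)&(v<210);print("vase rim",np.median(P[q],0),rect(P[q]))
E
```

```text
[ 18 117 214] [ 18 115 215] [ 13 166 157] [ 23  31 197] [ 14 175 168]
hood ((array([530.4, -16.9]), array([237.2, 112.6]), 2.72), array([ 258,  133,   34,   69, 2146], dtype=int32))
board ((array([494.9, 217.1]), array([139.2, 142.4]), 88.65), array([ 195,  162,   37,   37, 1256], dtype=int32))
red ((array([ 502.2, -255.4]), array([38. , 16.5]), 59.25), array([338, 172,  10,   8,  49], dtype=int32))
grip ((array([ 417.2, -223.4]), array([69.1, 21.8]), 9.32), array([330, 190,   9,  20, 120], dtype=int32))
spindle [ 540.46361036 -198.92575818  215.        ]
vase rim [500.62265114 204.87163857 138.77165522] (array([499.1, 203.6]), array([47.2, 46.5]), 45.35)
```

View pics/c_scene.png

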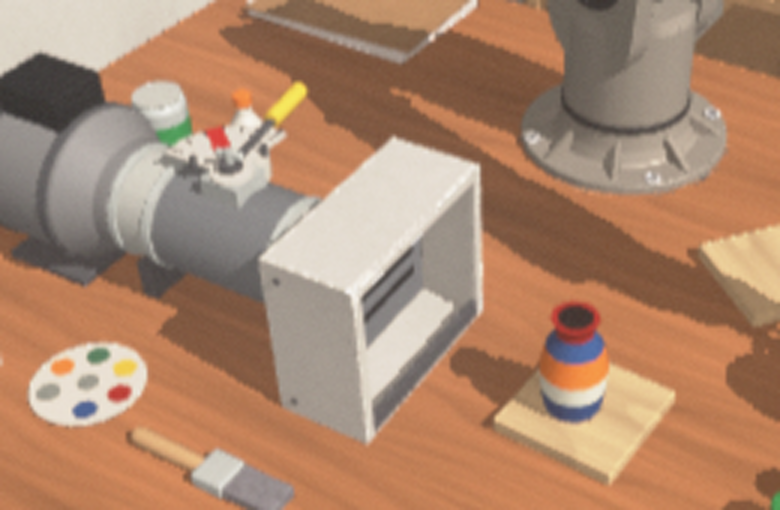

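The hood mouth is open with the dark lip at its foot, and the vase stands on the board just in front. Estimates: hood rotated +2.7°, lip middle ≈ (528,38), board centre ≈ (495,217) at −1.4°. The plan is to push the board about 24 mm along the lip from the robot's side with two open fingers, which also squares it, then push about 110 mm in from behind.

```bash
python3 -m inch '{"rotation":[[0,0,0.0389],[0,0,0.0389],[0,0,0.0389],[0,0,0.0389],[0,0,0]],"delta_pos":[[0.02,-0.0786,0],[0.02,-0.0786,0],[0.02,-0.0786,0],[0.02,-0.0786,0],[0.02,-0.0786,0]],"claw":[1,1,1,1,1]}'
python3 -m inch '{"rotation":[[0,-0.0278,0],[0,-0.0278,0],[0,-0.0278,0],[0,0,0],[0,0,0]],"delta_pos":[[0.018,-0.0786,0],[0.018,-0.0786,0],[0.018,-0.0786,0],[0.018,-0.0786,0],[0.018,-0.0786,0]],"claw":[1,1,1,1,1]}'
```

```text
t: 1.27
tcp_pos: [337.5, 412.3, 197.1]
tool_rot: [3.141, 0.0, -3.084]
contact_force: [1.7, 0.9, -0.1]
gripper_width: 85.2
finger_force: 0.0
t: 1.68
tcp_pos: [381.5, 216.3, 197.1]
tool_rot: [-3.129, 0.263, -3.089]
contact_force: [1.9, 0.1, 1.6]
gripper_width: 85.4
finger_force: 0.0
```

```bash
python3 -m inch '{"rotation":[[0,0,0],[0,0,0],[0,0,0],[0,0,0],[0,0,0]],"delta_pos":[[0,0,-0.08],[0,0,-0.08],[0,0,-0.08],[0,0,-0.08],[0,0,-0.05]],"claw":[1,1,1,1,1]}'
python3 -m inch '{"rotation":[[0,0,0],[0,0,0],[0,0,0],[0,0,0]],"delta_pos":[[0,0,-0.008],[0,0,-0.008],[0,0,-0.008],[0,0,0]],"claw":[1,1,1,1]}'
python3 - <<'E'
from h import *
im,P=cloud("wrist");cv2.imwrite("pics/w1.png",cv2.cvtColor(im,4))
E
```

```text
t: 2.1
tcp_pos: [381.2, 217.1, 9.6]
tool_rot: [-3.128, 0.26, -3.091]
contact_force: [0.1, 0.3, -0.0]
gripper_width: 85.3
finger_force: 0.0
t: 2.43
tcp_pos: [383.1, 218.4, 1.0]
tool_rot: [-3.13, 0.263, -3.091]
contact_force: [-0.1, 0.9, 0.2]
gripper_width: 85.5
finger_force: 0.0
```

View pics/w1.png

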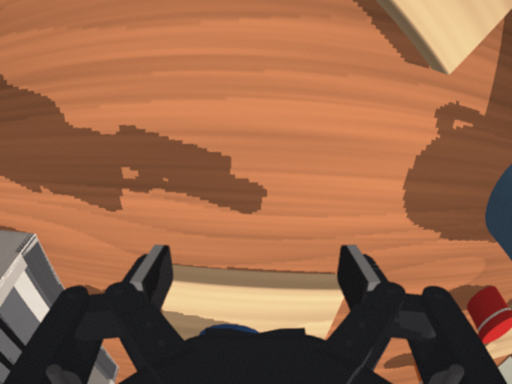

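```bash
python3 -m inch '{"rotation":[[0,0,0],[0,0,0],[0,0,0],[0,0,0]],"delta_pos":[[0,-0.002,-0.006],[0,0,-0.006],[0,0,0],[0,0,0]],"claw":[1,1,1,1]}'
python3 -m inch '{"rotation":[[0,0,0],[0,0,0],[0,0,0],[0,0,0],[0,0,0]],"delta_pos":[[0.015,0.0007,0],[0.015,0.0007,0],[0.015,0.0007,0],[0.008,0.0004,0],[0,0,0]],"claw":[1,1,1,1,1]}'
python3 -m inch '{"rotation":[[0,0,0],[0,0,0],[0,0,0],[0,0,0],[0,0,0]],"delta_pos":[[0.004,0.0002,0],[0.004,0.0002,0],[0.004,0.0002,0],[0.004,0.0002,0],[0.004,0.0002,0]],"claw":[1,1,1,1,1]}'
python3 -m inch '{"rotation":[[0,0,0],[0,0,0],[0,0,0],[0,0,0],[0,0,0]],"delta_pos":[[0.004,0.0002,0],[0.004,0.0002,0],[0.004,0.0002,0],[0.004,0.0002,0],[0.004,0.0002,0]],"claw":[1,1,1,1,1]}'
cat >>h.py <<'E'
def board():
    im,P=cloud("top");h,s,V=cv2.split(cv2.cvtColor(im,cv2.COLOR_RGB2HSV));v,u=np.mgrid[:384,:512]
    w=(u>190)&(u<258)&(v>140)&(v<215)
    bd=w&(((V>165)&(s<135)&(h>12)&(h<24)));bd=cv2.morphologyEx(bd.astype(np.uint8),cv2.MORPH_CLOSE,np.ones((7,7)))
    z=P[...,2];q=w&(z>125)&(z<150);o=P[q];
    sel=np.hypot(*(o[:,:2]-np.median(o[:,:2],0)).T)<45
    print("board",maskrect("top",bd,18),"vase",rect(o[sel]) if sel.sum()>3 else None)
    return im
E
python3 -c "
from h import *
board()"
```

```text
t: 2.82
tcp_pos: [382.7, 216.9, -5.4]
tool_rot: [-3.129, 0.262, -3.091]
contact_force: [-0.7, 0.0, -0.3]
gripper_width: 85.2
finger_force: 0.0
t: 3.23
tcp_pos: [410.2, 217.9, -5.8]
tool_rot: [-3.129, 0.262, -3.092]
contact_force: [0.3, -0.3, -0.5]
gripper_width: 85.6
finger_force: 0.0
t: 3.65
tcp_pos: [419.0, 218.6, -5.9]
tool_rot: [-3.128, 0.262, -3.091]
contact_force: [-0.5, 0.1, 0.0]
gripper_width: 86.0
finger_force: 0.0
t: 4.07
tcp_pos: [429.1, 219.0, -5.9]
tool_rot: [-3.128, 0.262, -3.091]
contact_force: [0.8, 0.8, -0.8]
gripper_width: 85.6
finger_force: 0.0
board ((array([495.8, 217.1]), array([138.2, 140.8]), 88.65), array([195, 162,  37,  36, 837], dtype=int32)) vase (array([499.2, 203.8]), array([47.4, 46.5]), 45.4)
```

```bash

python3 -m inch '{"rotation":[[0,0,0],[0,0,0],[0,0,0],[0,0,0],[0,0,0]],"delta_pos":[[0.004,0.0002,0],[0.004,0.0002,0],[0.004,0.0002,0],[0.004,0.0002,0],[0.004,0.0002,0]],"claw":[1,1,1,1,1]}'
python3 -c "
from h import *
im=board()
cv2.imwrite('pics/b1.png',cv2.cvtColor(cv2.resize(im[140:240,170:300],None,fx=5,fy=5,interpolation=2),4))"
```

```text
t: 4.53
tcp_pos: [439.1, 219.5, -5.9]
tool_rot: [-3.128, 0.262, -3.091]
contact_force: [0.2, 0.3, -0.8]
gripper_width: 85.4
finger_force: 0.0
board ((array([497.6, 217.1]), array([138.3, 136.9]), 88.72), array([195, 162,  37,  35, 780], dtype=int32)) vase (array([499.2, 203.7]), array([46.5, 47.4]), 52.94)
```

View pics/b1.png

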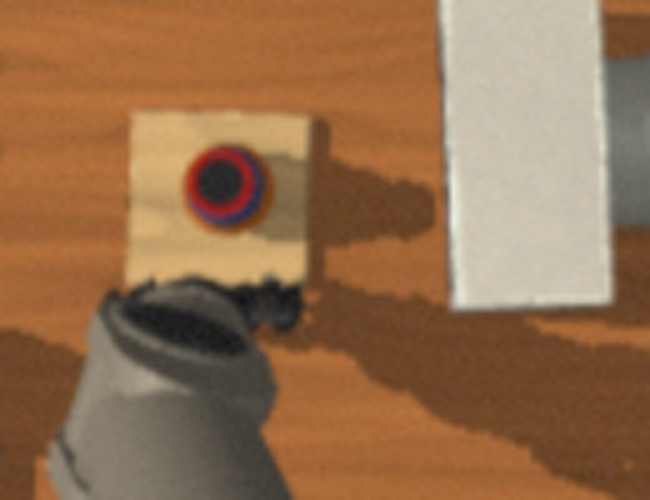

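The board has not moved: its far edge is still at row 110 in the crop, and the gripper hides the near edge. I'll check with the wrist camera where the fingertips are.

```bash
python3 - <<'E'
from h import *
im,P=cloud("wrist");cv2.imwrite("pics/w2.png",cv2.cvtColor(im[200:],4))
for u,v in((160,250),(350,250),(250,262),(250,290),(165,262),(345,262)):print(u,v,P[v,u])
E
```

```text
160 250 [415.83781792 172.92272207  45.88973347]
350 250 [412.36924549 262.67446673  43.97790177]
250 262 [448.7215331  215.8964916   17.02287544]
250 290 [474.42460314 216.84352402  17.80393527]
165 262 [422.24338067 174.79421215  47.29069079]
345 262 [418.04230802 260.99358187  46.37185118]
```

View pics/w2.png

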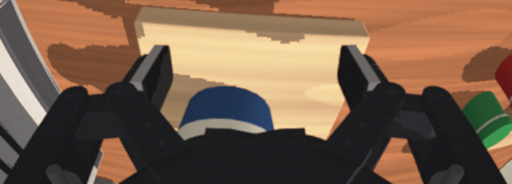

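The picture shows both fingertips over the board, so the open tips clear its 18 mm top. They stand farther back than I assumed. I'll back off and then lower until the fingers feel the table.

```bash

python3 -m inch '{"rotation":[[0,0,0],[0,0,0],[0,0,0],[0,0,0],[0,0,0]],"delta_pos":[[-0.03,-0.0015,0],[-0.03,-0.0015,0],[-0.03,-0.0015,0],[-0.03,-0.001,0],[0,0,0]],"claw":[1,1,1,1,1]}'
for i in 1 ; do python3 -m inch '{"rotation":[[0,0,0],[0,0,0],[0,0,0]],"delta_pos":[[0,0,-0.006],[0,0,-0.006],[0,0,0]],"claw":[1,1,1]}'; done
python3 -m inch '{"rotation":[[0,0,0],[0,0,0],[0,0,0]],"delta_pos":[[0,0,-0.004],[0,0,-0.004],[0,0,0]],"claw":[1,1,1]}'
python3 -m inch '{"rotation":[[0,0,0],[0,0,0],[0,0,0]],"delta_pos":[[0,0,-0.004],[0,0,0],[0,0,0]],"claw":[1,1,1]}'
```

```text
t: 5.05
tcp_pos: [378.7, 218.9, -5.2]
tool_rot: [-3.131, 0.263, -3.089]
contact_force: [-0.1, 0.6, 0.0]
gripper_width: 85.3
finger_force: 0.0
t: 5.3
tcp_pos: [378.9, 216.3, -12.3]
tool_rot: [-3.128, 0.261, -3.091]
contact_force: [0.2, -0.3, -0.1]
gripper_width: 85.4
finger_force: 0.0
t: 5.55
tcp_pos: [379.0, 216.2, -16.2]
tool_rot: [-3.128, 0.261, -3.091]
contact_force: [-0.3, 0.7, -0.7]
gripper_width: 85.6
finger_force: 0.0
t: 5.8
tcp_pos: [379.0, 216.5, -17.9]
tool_rot: [-3.128, 0.261, -3.091]
contact_force: [-0.0, 1.5, 1.2]
gripper_width: 85.4
finger_force: 0.0
```

```bash

python3 -m inch '{"rotation":[[0,0,0],[0,0,0],[0,0,0]],"delta_pos":[[0,0,-0.004],[0,0,-0.004],[0,0,0]],"claw":[1,1,1]}'
python3 - <<'E'
from h import *
im,P=cloud("wrist");cv2.imwrite("pics/w3.png",cv2.cvtColor(cv2.resize(im[220:340,80:420],None,fx=2.2,fy=2.2),4))
E
```

```text
t: 6.05
tcp_pos: [378.9, 216.6, -21.9]
tool_rot: [-3.128, 0.261, -3.091]
contact_force: [0.2, 0.2, -0.7]
gripper_width: 85.1
finger_force: 0.0
```

View pics/w3.png

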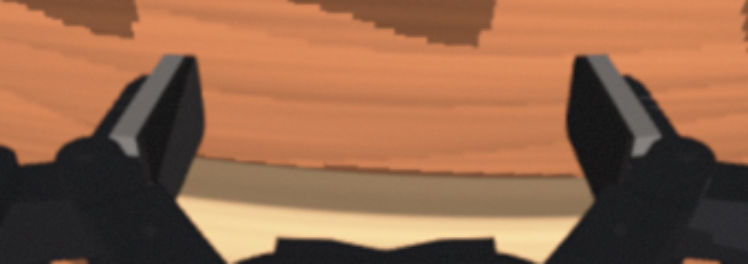

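The fingers (crop 170–200 and 575–600, row 60) are in front of the board's near face and still clear of the table. I'll keep lowering.

```bash

python3 -m inch '{"rotation":[[0,0,0],[0,0,0],[0,0,0]],"delta_pos":[[0,0,-0.004],[0,0,0],[0,0,0]],"claw":[1,1,1]}'
python3 -m inch '{"rotation":[[0,0,0],[0,0,0],[0,0,0]],"delta_pos":[[0,0,-0.004],[0,0,0],[0,0,0]],"claw":[1,1,1]}'
```

```text
t: 6.35
tcp_pos: [379.0, 216.7, -23.8]
tool_rot: [-3.128, 0.261, -3.091]
contact_force: [0.2, 0.6, -0.1]
gripper_width: 85.1
finger_force: 0.0
t: 6.6
tcp_pos: [379.0, 216.7, -25.8]
tool_rot: [-3.128, 0.261, -3.091]
contact_force: [0.9, 0.1, -0.0]
gripper_width: 85.2
finger_force: 0.0
```

```bash
python3 - <<'E'
from h import *
from scipy.spatial.transform import Rotation as Ro
s=bot.read_state();im,P=cloud("wrist")
Q=(P-s['tcp_pos'])@Ro.from_euler('xyz',s['tool_rot']).as_matrix()
m=(abs(Q[...,1])<65)&(abs(Q[...,1])>38)&(Q[...,2]<20)&(P[...,2]>-30)&(abs(Q[...,0])<25)&(im.max(-1)<150)
v,u=np.nonzero(m);q=Q[m];p=P[m]
for i in np.argsort(-q[:,2])[:400:20]:print(u[i],v[i],q[i].round(1),p[i].round(1))
for uv in((160,246),(166,250),(155,262),(134,280),(250,262),(250,300)):print(uv,Q[uv[1],uv[0]].round(1),P[uv[1],uv[0]].round(1),im[uv[1],uv[0]])
E
```

```text
172 267 [-19.4 -52.9 -20.5] [ 3.948e+02  1.648e+02 -3.000e-01]
153 216 [ 17.9 -57.8 -28.6] [357.  158.1  -2.1]
154 219 [ 16.2 -57.3 -29. ] [358.5 158.7  -1.3]
161 218 [ 17.  -53.  -29.1] [357.5 163.   -1.4]
146 215 [ 18.7 -61.7 -29.3] [356.3 154.2  -1.5]
172 221 [ 15.4 -46.6 -29.5] [358.6 169.4  -0.7]
162 218 [ 17.2 -52.2 -29.7] [357.2 163.7  -0.9]
185 218 [ 17.4 -39.  -29.8] [356.3 176.9  -1. ]
179 217 [ 18.  -42.3 -29.9] [355.9 173.6  -1.1]
150 217 [ 17.8 -59.1 -30. ] [356.8 156.8  -0.7]
177 219 [ 16.9 -43.5 -30. ] [356.9 172.5  -0.6]
172 213 [ 20.4 -46.  -30.1] [353.7 169.8  -1.4]
167 216 [ 18.6 -49.  -30.2] [355.5 166.9  -0.8]
148 209 [ 22.6 -59.6 -30.3] [352.1 156.1  -1.6]
172 211 [ 21.6 -45.8 -30.4] [352.4 169.9  -1.5]
175 212 [ 21.1 -44.1 -30.5] [352.8 171.6  -1.3]
158 216 [ 18.7 -54.1 -30.6] [355.6 161.8  -0.4]
147 215 [ 19.2 -60.5 -30.7] [355.4 155.3  -0.4]
154 211 [ 21.6 -56.  -30.8] [352.8 159.7  -1. ]
172 215 [ 19.5 -45.9 -30.9] [354.3 170.   -0.4]
(160, 246) [ 11.4 -47.3 -51.9] [356.8 168.9  22. ] [107 104 101]
(166, 250) [  9.6 -44.3 -52.4] [358.3 172.   22.9] [32 30 30]
(155, 262) [ 11.6 -44.8 -67.9] [352.3 171.4  37.4] [27 26 26]
(134, 280) [ 11.9 -49.  -83.4] [348.3 167.2  52.3] [108 104 101]
(250, 262) [-13.6  -4.2 -22.1] [386.5 213.2  -0.9] [211 132  86]
(250, 300) [-49.5  -4.7 -12.4] [423.7 214.5  -1. ] [182 115  75]
```

```bash
python3 -c "
from station import bot;print(bot.hold_point_z)"
python3 -m inch '{"rotation":[[0,0,0],[0,0,0],[0,0,0],[0,0,0]],"delta_pos":[[0,0,-0.008],[0,0,-0.008],[0,0,-0.006],[0,0,0]],"claw":[1,1,1,1]}'
python3 -m inch '{"rotation":[[0,0,0],[0,0,0],[0,0,0]],"delta_pos":[[0,0,-0.006],[0,0,-0.004],[0,0,0]],"claw":[1,1,1]}'
```

```text
18.700000000000003
t: 6.98
tcp_pos: [378.8, 216.6, -37.2]
tool_rot: [-3.128, 0.261, -3.091]
contact_force: [-0.3, 0.3, -0.4]
gripper_width: 85.5
finger_force: 0.0
t: 7.23
tcp_pos: [378.9, 216.7, -41.9]
tool_rot: [-3.128, 0.261, -3.091]
contact_force: [-0.6, -0.2, 0.4]
gripper_width: 85.4
finger_force: 0.0
```

The reported TCP lies about 40 mm beyond the true shut fingertips, so the tips are now about 6 mm above the table. I'll push along the lip.

```bash

python3 -m inch '{"rotation":[[0,0,0],[0,0,0],[0,0,0],[0,0,0],[0,0,0]],"delta_pos":[[0.02,0.001,0],[0.02,0.001,0],[0.02,0.001,0],[0.016,0.0008,0],[0,0,0]],"claw":[1,1,1,1,1]}'
python3 -m inch '{"rotation":[[0,0,0],[0,0,0],[0,0,0],[0,0,0],[0,0,0]],"delta_pos":[[0.004,0.0002,0],[0.004,0.0002,0],[0.004,0.0002,0],[0.004,0.0002,0],[0.004,0.0002,0]],"claw":[1,1,1,1,1]}'
python3 -m inch '{"rotation":[[0,0,0],[0,0,0],[0,0,0],[0,0,0],[0,0,0]],"delta_pos":[[0.004,0.0002,0],[0.004,0.0002,0],[0.004,0.0002,0],[0.004,0.0002,0],[0.004,0.0002,0]],"claw":[1,1,1,1,1]}'
python3 -c "
from h import *
board()"
```

```text
t: 7.65
tcp_pos: [418.4, 218.8, -41.5]
tool_rot: [-3.129, 0.262, -3.092]
contact_force: [0.0, 0.0, 0.3]
gripper_width: 85.4
finger_force: 0.0
t: 8.07
tcp_pos: [426.5, 219.0, -42.0]
tool_rot: [-3.128, 0.261, -3.091]
contact_force: [-5.3, -1.1, 2.8]
gripper_width: 85.4
finger_force: 2.6
t: 8.48
tcp_pos: [436.4, 219.0, -42.1]
tool_rot: [-3.127, 0.261, -3.091]
contact_force: [-6.2, -1.9, 4.4]
gripper_width: 85.6
finger_force: 2.8
board ((array([504.3, 221.4]), array([138.7, 134.4]), 0.54), array([195, 160,  35,  36, 841], dtype=int32)) vase (array([508.7, 208.3]), array([47.9, 47.7]), 61.31)
```

```bash

python3 -m inch '{"rotation":[[0,0,0],[0,0,0],[0,0,0],[0,0,0],[0,0,0]],"delta_pos":[[0.005,0.0002,0],[0.005,0.0002,0],[0.005,0.0002,0],[0.005,0.0002,0],[0.005,0.0002,0]],"claw":[1,1,1,1,1]}'
python3 -m inch '{"rotation":[[0,0,0],[0,0,0],[0,0,0]],"delta_pos":[[0.002,0.0001,0],[0,0,0],[0,0,0]],"claw":[1,1,1]}'
python3 -c "
from h import *
board()"
```

```text
t: 8.95
tcp_pos: [449.4, 220.2, -42.0]
tool_rot: [-3.128, 0.261, -3.091]
contact_force: [-4.2, 0.6, -0.3]
gripper_width: 85.5
finger_force: 1.8
t: 9.2
tcp_pos: [450.8, 220.3, -41.8]
tool_rot: [-3.129, 0.262, -3.091]
contact_force: [-0.6, 0.4, -0.1]
gripper_width: 85.5
finger_force: 0.2
board ((array([518.4, 223.9]), array([140.8, 136.5]), 2.74), array([194, 156,  36,  37, 839], dtype=int32)) vase (array([522.8, 211. ]), array([44.5, 47.7]), 2.32)
```

The board is at 2.74° (hood 2.72°) on the target line, and the vase moved with it. Now I'll go round behind the board: back off, up, turn −90°.

```bash

python3 -m inch '{"rotation":[[0,0,0],[0,0,0],[0,0,0],[0,0,0],[0,0,0]],"delta_pos":[[-0.06,-0.003,0],[0,0,0.08],[0,0,0.08],[0,0,0.08],[0,0,0.08]],"claw":[1,1,1,1,1]}'
python3 -m inch '{"rotation":[[0,0,-0.0385],[0,0,-0.0385],[0,0,-0.0385],[0,0,-0.0385],[0,0,-0.0385]],"delta_pos":[[0,0,0.06],[0,0.017,0],[0,0.017,0],[0,0.017,0],[0.016,0.017,0]],"claw":[1,1,1,1,1]}'
python3 -m inch '{"rotation":[[0,0,-0.0385],[0,0,-0.0385],[0,0,-0.0385],[0,0,-0.0385],[0,0,-0.0385]],"delta_pos":[[0.016,0.017,0],[0.016,0.017,0],[0.016,0.017,0],[0.016,0.017,0],[0.016,0.017,0]],"claw":[1,1,1,1,1]}'
python3 -m inch '{"rotation":[[0,0,-0.0385],[0,0,-0.0385],[0,0,-0.0385],[0,0,0],[0,0,0]],"delta_pos":[[0.016,0.017,0],[0.016,0.017,0],[0.016,0.017,0],[0.016,0.017,0],[0,0,0]],"claw":[1,1,1,1,1]}'

```

```text
t: 9.67
tcp_pos: [421.0, 219.5, 104.9]
tool_rot: [-3.129, 0.263, -3.09]
contact_force: [2.1, -0.5, 0.1]
gripper_width: 85.5
finger_force: 0.0
t: 10.08
tcp_pos: [429.9, 253.4, 134.1]
tool_rot: [-3.129, 0.267, 2.58]
contact_force: [-0.6, 0.4, 0.0]
gripper_width: 85.6
finger_force: 0.0
t: 10.5
tcp_pos: [470.8, 296.0, 133.5]
tool_rot: [-3.129, 0.266, 1.975]
contact_force: [0.2, -0.5, -0.6]
gripper_width: 85.4
finger_force: 0.0
t: 10.92
tcp_pos: [503.8, 330.6, 133.0]
tool_rot: [-3.129, 0.265, 1.617]
contact_force: [-0.3, -0.7, -0.6]
gripper_width: 85.4
finger_force: 0.0
```

```bash

python3 -m inch '{"rotation":[[0,0,0],[0,0,0],[0,0,0],[0,0,0],[0,0,0]],"delta_pos":[[0.018,0,-0.07],[0,0,-0.07],[0,0,-0.07],[0,0,-0.07],[0,0,-0.05]],"claw":[1,1,1,1,1]}'
python3 -m inch '{"rotation":[[0,0,0],[0,0,0],[0,0,0]],"delta_pos":[[0,0,-0.012],[0,0,-0.007],[0,0,0]],"claw":[1,1,1]}'
python3 - <<'E'
from h import *
im=board()
h,s,V=cv2.split(cv2.cvtColor(im,cv2.COLOR_RGB2HSV));v,u=np.mgrid[:384,:512]
print("hood",maskrect("top",(s<40)&(V>150)&(u>250)&(u<296)&(v>120)&(v<210),205))
cv2.imwrite('pics/b2.png',cv2.cvtColor(cv2.resize(im[130:230,150:310],None,fx=5,fy=5,interpolation=2),4))
E
```

```text
t: 11.33
tcp_pos: [510.1, 328.2, -34.2]
tool_rot: [-3.126, 0.266, 1.62]
contact_force: [0.2, -0.1, 0.1]
gripper_width: 85.4
finger_force: 0.0
t: 11.58
tcp_pos: [511.5, 329.5, -40.5]
tool_rot: [-3.129, 0.265, 1.618]
contact_force: [-0.0, 0.0, 0.1]
gripper_width: 85.7
finger_force: 0.0
board ((array([566.2, 223.2]), array([ 45. , 130.8]), 3.3), array([195, 156,  34,  13, 281], dtype=int32)) vase (array([522.8, 210.9]), array([48.2, 44.6]), 87.9)
hood ((array([540.7, -16.4]), array([216.5, 112.6]), 2.72), array([ 258,  133,   34,   62, 1819], dtype=int32))
```

View pics/b2.png

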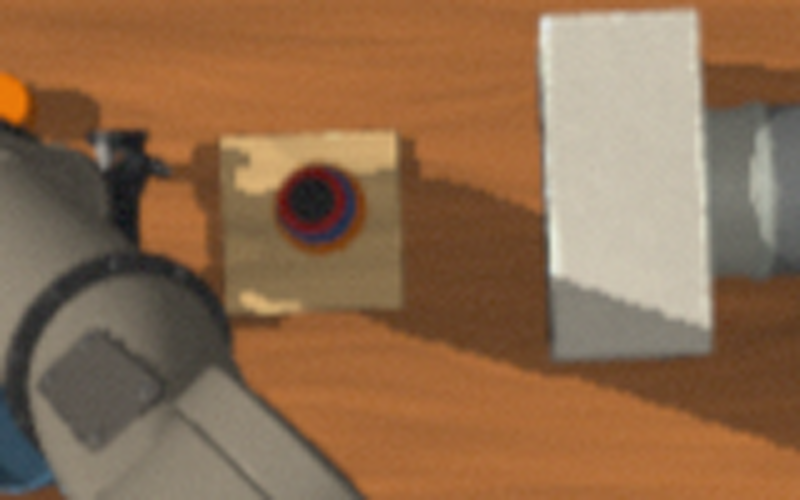

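The board is square to the hood, in the arm's shadow (crop 220–400 × 132–310), and the fingers are behind it at (130,160). I'll push along the hood axis.

```bash

python3 -m inch '{"rotation":[[0,0,0],[0,0,0],[0,0,0],[0,0,0],[0,0,0]],"delta_pos":[[0.0012,-0.02,0],[0.0012,-0.02,0],[0.0005,-0.01,0],[0.0004,-0.008,0],[0.0004,-0.008,0]],"claw":[1,1,1,1,1]}'
python3 -m inch '{"rotation":[[0,0,0],[0,0,0],[0,0,0],[0,0,0],[0,0,0]],"delta_pos":[[0.0004,-0.008,0],[0.0004,-0.008,0],[0.0004,-0.008,0],[0.0004,-0.008,0],[0.0004,-0.008,0]],"claw":[1,1,1,1,1]}'
python3 -m inch '{"rotation":[[0,0,0],[0,0,0],[0,0,0],[0,0,0],[0,0,0]],"delta_pos":[[0.0004,-0.008,0],[0.0004,-0.008,0],[0.0004,-0.008,0],[0.0004,-0.008,0],[0.0004,-0.008,0]],"claw":[1,1,1,1,1]}'
python3 -m inch '{"rotation":[[0,0,0],[0,0,0],[0,0,0],[0,0,0],[0,0,0]],"delta_pos":[[0.0004,-0.008,0],[0.0004,-0.008,0],[0.0004,-0.008,0],[0.0004,-0.008,0],[0,0,0]],"claw":[1,1,1,1,1]}'
python3 - <<'E'
from h import *
im=board()
c=im[130:230,170:310]
g=cv2.createCLAHE(3,(4,4)).apply(cv2.cvtColor(c,cv2.COLOR_RGB2GRAY))
cv2.imwrite('pics/b3.png',cv2.resize(c[...,::-1],None,fx=5.5,fy=5.5,interpolation=2))
E
```

```text
t: 12.05
tcp_pos: [513.6, 295.6, -40.5]
tool_rot: [-3.129, 0.265, 1.617]
contact_force: [-0.3, 0.4, -0.1]
gripper_width: 85.6
finger_force: 0.0
t: 12.47
tcp_pos: [514.3, 276.8, -41.0]
tool_rot: [-3.129, 0.264, 1.619]
contact_force: [0.1, 5.0, 1.9]
gripper_width: 85.3
finger_force: 2.5
t: 12.88
tcp_pos: [515.4, 256.4, -41.0]
tool_rot: [-3.129, 0.265, 1.618]
contact_force: [-0.8, 5.4, 1.3]
gripper_width: 85.3
finger_force: 2.5
t: 13.3
tcp_pos: [516.2, 239.5, -41.0]
tool_rot: [-3.128, 0.266, 1.617]
contact_force: [0.8, 2.0, 1.8]
gripper_width: 85.2
finger_force: 0.7
board ((array([574. , 152.9]), array([31.8, 91. ]), 0.42), array([218, 156,  24,   9, 169], dtype=int32)) vase (array([525.2, 160.2]), array([47.4, 46.6]), 45.32)
```

View pics/b3.png

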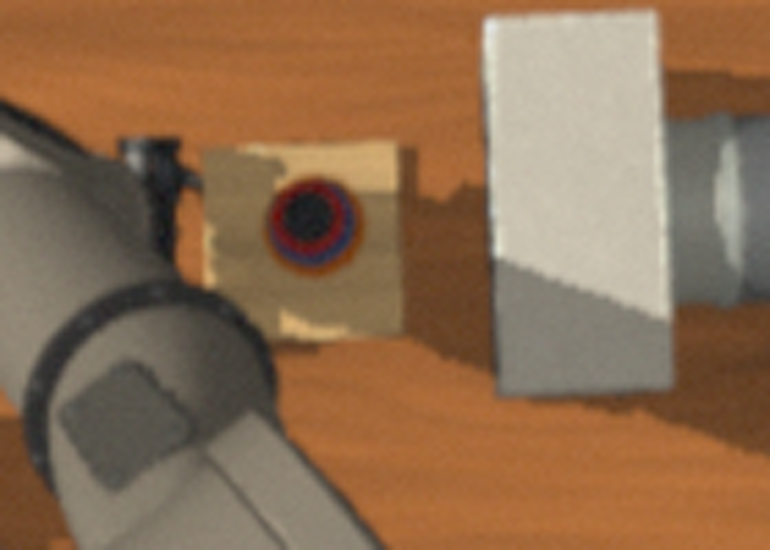

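The board is tracking straight; the vase moved 50.7 mm along the hood axis with it. About 60 mm remains.

```bash

python3 -m inch '{"rotation":[[0,0,0],[0,0,0],[0,0,0],[0,0,0],[0,0,0]],"delta_pos":[[0.0003,-0.006,0],[0.0004,-0.008,0],[0.0004,-0.008,0],[0.0004,-0.008,0],[0.0004,-0.008,0]],"claw":[1,1,1,1,1]}'
python3 -m inch '{"rotation":[[0,0,0],[0,0,0],[0,0,0],[0,0,0],[0,0,0]],"delta_pos":[[0.0004,-0.008,0],[0.0004,-0.008,0],[0.0004,-0.008,0],[0.0004,-0.008,0],[0.0004,-0.008,0]],"claw":[1,1,1,1,1]}'
python3 -m inch '{"rotation":[[0,0,0],[0,0,0],[0,0,0],[0,0,0],[0,0,0]],"delta_pos":[[0.0003,-0.006,0],[0.0002,-0.004,0],[0.0002,-0.004,0],[0.0002,-0.004,0],[0,0,0]],"claw":[1,1,1,1,1]}'
python3 -m inch '{"rotation":[[0,0,0],[0,0,0],[0,0,0]],"delta_pos":[[0.0001,-0.002,0],[0.0001,-0.002,0],[0,0,0]],"claw":[1,1,1]}'
```

```text
t: 13.77
tcp_pos: [517.0, 221.1, -41.1]
tool_rot: [-3.128, 0.265, 1.618]
contact_force: [-0.4, 4.8, 1.5]
gripper_width: 85.3
finger_force: 2.2
t: 14.18
tcp_pos: [518.0, 200.8, -41.1]
tool_rot: [-3.128, 0.265, 1.618]
contact_force: [-0.1, 4.0, 0.0]
gripper_width: 85.2
finger_force: 2.1
t: 14.6
tcp_pos: [518.5, 191.8, -41.1]
tool_rot: [-3.128, 0.266, 1.618]
contact_force: [-0.3, 2.7, 0.0]
gripper_width: 85.2
finger_force: 1.0
t: 14.85
tcp_pos: [518.6, 190.2, -41.1]
tool_rot: [-3.128, 0.265, 1.618]
contact_force: [1.5, 3.9, -0.7]
gripper_width: 85.5
finger_force: 1.7
```

```bash

python3 -m inch '{"rotation":[[0,0,0],[0,0,0],[0,0,0],[0,0,0],[0,0,0]],"delta_pos":[[0.0002,-0.003,0],[0.0002,-0.003,0],[0.0001,-0.003,0],[0.0001,-0.003,0],[0,0,0]],"claw":[1,1,1,1,1]}'
python3 -m inch '{"rotation":[[0,0,0],[0,0,0],[0,0,0],[0,0,0]],"delta_pos":[[0.0001,-0.003,0],[0.0001,-0.003,0],[0.0001,-0.002,0],[0,0,0]],"claw":[1,1,1,1]}'
python3 - <<'E'
from h import *
for cam in("top","scene"):
    im,P=cloud(cam)
    for l in("board","vase_mid"):
        for o in bot.masks_of(cam,l)[:4]:
            p=P[o["region"]];p=p[~np.isnan(p[:,0])]
            if l=="board":
                p=p[(abs(p[:,2]-17)<8)]
            if len(p): print(cam,l,round(o["conf"],2),len(p),np.round(np.percentile(p,[2,98],axis=0),0).tolist(),rect(p))
E
```

```text
t: 15.27
tcp_pos: [518.9, 183.7, -41.1]
tool_rot: [-3.128, 0.266, 1.618]
contact_force: [-0.4, 3.4, 0.1]
gripper_width: 85.1
finger_force: 1.2
t: 15.6
tcp_pos: [519.0, 179.9, -41.1]
tool_rot: [-3.128, 0.265, 1.618]
contact_force: [-0.2, 2.6, -0.2]
gripper_width: 85.4
finger_force: 1.3
top board 0.79 678 [[92.0, 267.0, 11.0], [227.0, 382.0, 24.0]] (array([158.7, 310.6]), array([139.6, 105.7]), 52.68)
top board 0.63 1203 [[503.0, 549.0, 11.0], [638.0, 687.0, 24.0]] (array([570.6, 618.5]), array([141.8, 140.3]), 84.13)
top board 0.56 862 [[456.0, 44.0, 11.0], [590.0, 182.0, 24.0]] (array([522. , 113.8]), array([140.4, 140.7]), 3.49)
top vase_mid 0.66 263 [[496.0, 71.0, 78.0], [556.0, 132.0, 144.0]] (array([527.6, 101.6]), array([66.2, 66.4]), 27.1)
top vase_mid 0.58 359 [[743.0, -150.0, 8.0], [782.0, 21.0, 26.0]] (array([764.9, -66.3]), array([ 44.4, 184. ]), 0.86)
scene board 0.77 2468 [[510.0, 550.0, 11.0], [647.0, 685.0, 20.0]] (array([576.5, 617.6]), array([140.3, 144.4]), 83.93)
scene board 0.67 801 [[462.0, 50.0, 11.0], [598.0, 180.0, 21.0]] (array([526.5, 112.8]), array([144.7, 139.8]), 2.83)
scene board 0.63 1019 [[105.0, 234.0, 10.0], [264.0, 382.0, 20.0]] (array([180.3, 299.7]), array([144.7, 143.3]), 52.9)
scene vase_mid 0.8 729 [[429.0, 71.0, -1.0], [568.0, 135.0, 139.0]] (array([470.1,  63.7]), array([220.6,  70.6]), 30.21)
scene vase_mid 0.51 211 [[392.0, -232.0, 188.0], [553.0, -187.0, 216.0]] (array([ 367.1, -283. ]), array([411.8,  81.8]), 31.61)
```

```bash

python3 -m inch '{"rotation":[[0,0,0],[0,0,0],[0,0,0],[0,0,0]],"delta_pos":[[0.0001,-0.002,0],[0.0001,-0.002,0],[0.0001,-0.002,0],[0,0,0]],"claw":[1,1,1,1]}'
python3 -m inch '{"rotation":[[0,0,0],[0,0,0],[0,0,0],[0,0,0]],"delta_pos":[[0.0001,-0.002,0],[0.0001,-0.002,0],[0.0001,-0.002,0],[0,0,0]],"claw":[1,1,1,1]}'
python3 -m inch '{"rotation":[[0,0,0],[0,0,0],[0,0,0],[0,0,0]],"delta_pos":[[0.0001,-0.002,0],[0.0001,-0.002,0],[0,0,0],[0,0,0]],"claw":[1,1,1,1]}'
```

```text
t: 16.23
tcp_pos: [519.2, 177.2, -41.1]
tool_rot: [-3.128, 0.265, 1.618]
contact_force: [0.6, 4.2, 0.7]
gripper_width: 85.5
finger_force: 1.7
t: 16.57
tcp_pos: [519.2, 175.8, -41.1]
tool_rot: [-3.129, 0.263, 1.619]
contact_force: [-2.5, 10.4, -0.5]
gripper_width: 85.1
finger_force: 5.0
t: 16.9
tcp_pos: [519.1, 175.7, -41.1]
tool_rot: [-3.129, 0.261, 1.62]
contact_force: [-5.2, 16.5, -0.0]
gripper_width: 85.6
finger_force: 8.8
```

Force has risen to 16 N, so the board is flush against the lip. I'll back off and check centring.

```bash

python3 -m inch '{"rotation":[[0,0,0],[0,0,0],[0,0,0],[0,0,0],[0,0,0]],"delta_pos":[[0,0.01,0],[0,0.04,0],[0,0.06,0],[0,0.06,0.07],[0,0.04,0.08]],"claw":[1,1,1,1,1]}'
python3 -m inch '{"rotation":[[0,0,0],[0,0,0],[0,0,0],[0,0,0],[0,0,0]],"delta_pos":[[0,0.05,0.06],[0,0.07,0.03],[0,0.08,0],[0,0.08,0],[0,0.04,0]],"claw":[1,1,1,1,1]}'
cat >chk.py <<'E'
from h import *
for cam in("top","scene"):
    im,P=cloud(cam);h,s,V=cv2.split(cv2.cvtColor(im,cv2.COLOR_RGB2HSV));v,u=np.mgrid[:384,:512]
    if cam=="top":
        hd=(s<40)&(V>150)&(u>250)&(u<296)&(v>120)&(v<210);print("hood",maskrect("top",hd,205))
        bd=(u>205)&(u<258)&(v>140)&(v<210)&(V>165)&(s<135)&(h>12)&(h<24);bd=cv2.morphologyEx(bd.astype(np.uint8),cv2.MORPH_CLOSE,np.ones((7,7)))
        print("col board",maskrect("top",bd,18))
        y=(h>20)&(h<35)&(s>150)&(u>325)&(u<345)&(v>180)&(v<215);print("grip",maskrect("top",y,205))
    for o in bot.masks_of(cam,"board")[:4]:
        c=o["region"].astype(np.uint8);p=P[o["region"]];p=p[abs(p[:,2]-18)<4]
        if len(p)>100 and abs(np.median(p[:,1])-110)<60: print(cam,o["conf"],rect(p))
    # hood walls by depth, in hood frame about lip
    a=np.radians(2.72);q=P-np.array([527.8,38,0]);X=q[...,0]*np.cos(a)+q[...,1]*np.sin(a);Y=q[...,0]*np.sin(a)-q[...,1]*np.cos(a);Z=q[...,2]
    m=(Y>-3)&(Y<112)&(abs(X)<140)&(Z>195)&(Z<215);print(cam,"hood top X",np.percentile(X[m],[.5,99.5]),"Y",np.percentile(Y[m],[.5,99.5]))
    m=(Y<-15)&(Y>-125)&(abs(X)<90)&(abs(Z-18)<4)
    print("board X",np.percentile(X[m],[.5,99.5]),m.sum())
    for n,r in(("+X side",(X>105)&(X<135)&(Y>10)&(Y<100)&(Z>30)&(Z<180)),("lip/face",(abs(Y)<12)&(abs(X)<115)&(Z>19)&(Z<24))):
        if r.sum()>20:print(cam,n,r.sum(),np.median(X[r]),np.median(Y[r]))
E
python3 chk.py
```

```text
t: 17.32
tcp_pos: [517.3, 275.0, 26.6]
tool_rot: [-3.124, 0.267, 1.621]
contact_force: [-0.0, -0.1, -0.1]
gripper_width: 85.5
finger_force: 0.0
t: 17.73
tcp_pos: [517.8, 438.4, 73.1]
tool_rot: [-3.128, 0.263, 1.621]
contact_force: [-0.6, -0.5, 0.3]
gripper_width: 85.4
finger_force: 0.0
hood ((array([531.9, -17. ]), array([234.1, 112.4]), 2.94), array([ 258,  133,   34,   67, 1947], dtype=int32))
col board ((array([576. , 111.4]), array([ 35.9, 136.6]), 3.81), array([223, 155,  35,  11, 287], dtype=int32))
grip ((array([ 417.3, -223.8]), array([69.3, 20.6]), 10.17), array([330, 190,   9,  20, 120], dtype=int32))
top 0.71 (array([521.1, 109. ]), array([139.1, 138.6]), 0.57)
top hood top X [-118.78280522  118.30497525] Y [ -0.90780655 108.06983393]
board X [-71.78286725  67.12316952] 509
top lip/face 46 -8.388884294677684 -7.019588032305492
scene 0.75 (array([527.3, 109.8]), array([143.2, 140.3]), 2.91)
scene hood top X [-115.36605054  124.73763109] Y [ -2.34144782 109.14104909]
board X [-67.2373318   74.00193781] 592
scene +X side 850 123.13983974345552 54.35789511089479
scene lip/face 54 36.91199415331503 0.9754685476827654
```

The board is flush, about 1–2 mm off centre and square within the measurement. Next is the lever: spindle ≈ (540,−200), grip ≈ (417,−224) at angle ≈ 0.14, mark ≈ 0.92. I'll rise, level the tool and travel over.

```bash

python3 -m inch '{"rotation":[[0.0278,0.0013,0],[0.0278,0.0013,0],[0.0278,0.0013,0],[0,0,0],[0,0,0]],"delta_pos":[[0,0,0.08],[0,0,0.08],[0,0,0.08],[0,0,0.08],[0,0,0.04]],"claw":[1,1,1,1,1]}'
python3 -c "
from station import bot
s=bot.read_state();print(s['joint_pos'],s['tool_rot'])"
```

```text
t: 18.35
tcp_pos: [521.8, 430.5, 258.7]
tool_rot: [-3.133, 0.0, 1.613]
contact_force: [0.2, 0.4, 0.4]
gripper_width: 85.9
finger_force: 0.0
[-0.53267947  0.41126268 -0.34511881  1.50364054  0.13660628  1.25712712
 -0.85204524] [-3.13340924e+00  2.39037995e-04  1.61292117e+00]
```

```bash

for i in 1; do python3 -m inch '{"rotation":[[0,0,-0.038],[0,0,-0.038],[0,0,-0.038],[0,0,-0.038],[0,0,-0.038]],"delta_pos":[[-0.0124,-0.077,0],[-0.0124,-0.077,0],[-0.0124,-0.077,0],[-0.0124,-0.077,0],[-0.0124,-0.077,0]],"claw":[1,1,1,1,1]}'; done
python3 -m inch '{"rotation":[[0,0,-0.038],[0,0,-0.038],[0,0,-0.038],[0,0,-0.038],[0,0,-0.038]],"delta_pos":[[-0.0124,-0.077,0],[-0.0124,-0.077,0],[-0.0124,-0.077,0],[-0.0124,-0.077,0],[-0.0124,-0.077,0]],"claw":[1,1,1,1,1]}'
python3 -m inch '{"rotation":[[0,0,-0.038],[0,0,-0.038],[0,0,0],[0,0,0],[0,0,0]],"delta_pos":[[-0.0124,-0.077,0],[-0.0124,-0.077,0],[-0.0124,-0.077,0],[-0.0124,-0.077,0],[-0.0124,-0.077,0]],"claw":[1,0.8,0.6,0.6,0.6]}'
python3 -m inch '{"rotation":[[0,0,0],[0,0,0],[0,0,0]],"delta_pos":[[-0.0124,-0.077,0],[0,-0.04,0],[0,0,0]],"claw":[0.6,0.6,0.6]}'
python3 - <<'E'
from h import *
im,P=cloud("wrist");h,s,V=cv2.split(cv2.cvtColor(im,cv2.COLOR_RGB2HSV))
cv2.imwrite("pics/w4.png",cv2.cvtColor(im,4))
q=np.array([540,-200,0])
near=np.hypot(P[...,0]-540,P[...,1]+200)<190
for n,m in(("red",((h<8)|(h>172))&(s>150)&near&(abs(P[...,2]-191)<12)),("yel",(h>20)&(h<35)&(s>150)&near&(P[...,2]>180)),("nut",near&(P[...,2]>212)&(P[...,2]<228)&(np.hypot(P[...,0]-540,P[...,1]+200)<30))):
    if m.sum()>10:
        v,u=np.nonzero(m);print(n,m.sum(),u.mean().round(),v.mean().round(),P[m].mean(0).round(1),rect(P[m]))
    else:print(n,m.sum())
print(bot.read_state()['joint_pos'])
E
```

```text
t: 18.77
tcp_pos: [487.7, 237.2, 252.8]
tool_rot: [-3.129, 0.004, 1.013]
contact_force: [1.1, 0.7, -0.2]
gripper_width: 85.5
finger_force: 0.0
t: 19.18
tcp_pos: [456.1, 45.0, 252.9]
tool_rot: [-3.129, 0.003, 0.416]
contact_force: [2.1, -0.6, 0.1]
gripper_width: 85.5
finger_force: 0.0
t: 19.6
tcp_pos: [424.5, -147.1, 253.0]
tool_rot: [-3.128, 0.003, 0.183]
contact_force: [0.9, -0.7, 1.1]
gripper_width: 51.6
finger_force: 0.0
t: 19.85
tcp_pos: [418.0, -208.0, 252.9]
tool_rot: [-3.129, 0.003, 0.178]
contact_force: [-0.8, 0.3, -0.9]
gripper_width: 51.5
finger_force: 0.0
red 1145 331.0 108.0 [ 502.2 -253.4  191.6] (array([ 502.3, -253.4]), array([41. , 20.7]), 55.5)
yel 1919 275.0 203.0 [ 420.6 -222.5  206.8] (array([ 418.2, -223.5]), array([69.9, 18.9]), 10.66)
nut 551 276.0 43.0 [ 539.9 -199.4  215.8] (array([ 540.3, -199.5]), array([11.7, 33.6]), 12.32)
[ 0.08832988  0.02581494  0.2443762   1.98983163 -0.01772444  1.13620271
 -1.05106189]
```

The wrist camera gives red mark centre (502,−253) along 55.1–55.5°, spindle (540,−199.4), and grip centre (418,−223.5) along 11°. All agree with the sizes given. The turn needed is about 44.3°. I'll grasp the grip.

```bash

python3 -m inch '{"rotation":[[0,0,0.0022],[0,0,0.0022],[0,0,0],[0,0,0]],"delta_pos":[[0,-0.031,0],[0,0,-0.08],[0,0,-0.08],[0,0,-0.04]],"claw":[0.6,0.6,0.6,0.6]}'
python3 -m inch '{"rotation":[[0,0,0],[0,0,0],[0,0,0],[0,0,0]],"delta_pos":[[0,0,-0.02],[0,0,0],[0,0,0],[0,0,0]],"claw":[0.6,0.6,0.6,0.6]}'
```

```text
t: 20.23
tcp_pos: [418.0, -217.4, 149.5]
tool_rot: [-3.127, 0.006, 0.199]
contact_force: [-0.6, 0.3, -0.8]
gripper_width: 51.3
finger_force: 0.0
t: 20.57
tcp_pos: [421.1, -218.6, 144.3]
tool_rot: [-3.129, 0.001, 0.199]
contact_force: [0.1, 0.2, 0.6]
gripper_width: 50.9
finger_force: 0.0
```

```bash
python3 -m inch '{"rotation":[[0,0,0],[0,0,0],[0,0,0],[0,0,0],[0,0,0]],"delta_pos":[[0,0,0],[0,0,0],[0,0,0],[0,0,0],[0,0,0]],"claw":[0.2,0.1,0.1,0.1,0.1]}' 25
```

```text
t: 20.98
tcp_pos: [420.9, -218.9, 143.8]
tool_rot: [-3.129, 0.001, 0.199]
contact_force: [-2.1, -0.7, 8.3]
gripper_width: 19.4
finger_force: 24.1
```

Gripped (19.4 mm). Now I'll swing it in an arc about the spindle, turning the tool along.

```bash
python3 -m inch '{"rotation":[[0,0,0.0247],[0,0,0.0247],[0,0,0.0247],[0,0,0.0247],[0,0,0.0247]],"delta_pos":[[0.0037,-0.0184,0],[0.0052,-0.018,0],[0.0065,-0.0176,0],[0.0079,-0.017,0],[0.0092,-0.0163,0]],"claw":[0.1,0.1,0.1,0.1,0.1]}'
python3 -m inch '{"rotation":[[0,0,0.0247],[0,0,0.0247],[0,0,0.0247],[0,0,0.0247],[0,0,0.0247]],"delta_pos":[[0.0104,-0.0156,0],[0.0116,-0.0147,0],[0.0127,-0.0138,0],[0.0137,-0.0128,0],[0.0147,-0.0116,0]],"claw":[0.1,0.1,0.1,0.1,0.1]}'
python3 -m inch '{"rotation":[[0,0,0],[0,0,0],[0,0,0]],"delta_pos":[[0,0,0],[0,0,0],[0,0,0]],"claw":[0.1,0.1,0.1]}'
cat >lev.py <<'E'
from h import *
im,P=cloud("wrist");h,s,V=cv2.split(cv2.cvtColor(im,cv2.COLOR_RGB2HSV))
S=np.array([540.0,-199.4]);q=P[...,:2]-S;r=np.hypot(q[...,0],q[...,1]);a=np.degrees(np.arctan2(-q[...,1],-q[...,0]))
red=((h<8)|(h>172))&(s>140)&(r>40)&(r<92)&(abs(P[...,2]-191)<14)
# tangential offset from 55.2deg line, red and dark bar, by radius bin
t=np.radians(55.2);d=np.array([-np.cos(t),-np.sin(t)]);n=np.array([np.sin(t),-np.cos(t)])
R=q@d;T=q@n
dark=(V<110)&(s<90)&(P[...,2]>180)&(abs(T)<25)
for lo in(48,56,64,72,80):
    b=(R>lo)&(R<lo+7)
    f=lambda m:(int((m&b).sum()),np.percentile(T[m&b],[3,50,97]).round(1).tolist()) if (m&b).sum()>5 else 0
    print(lo,"red",f(red),"dark",f(dark))
y=(h>20)&(h<35)&(s>130)&(r>85)&(r<170)&(P[...,2]>185)
if y.sum()>30:print("yel",y.sum(),np.median(a[y]),rect(P[y]))
np.save("last.npy",P)
cv2.imwrite("pics/w5.png",cv2.cvtColor(im,4))
E
python3 lev.py
```

```text
t: 21.4
tcp_pos: [436.8, -263.2, 143.8]
tool_rot: [-3.13, 0.002, 0.59]
contact_force: [-2.8, -1.2, 9.8]
gripper_width: 19.4
finger_force: 24.0
t: 21.82
tcp_pos: [468.3, -297.9, 143.9]
tool_rot: [-3.13, 0.003, 0.978]
contact_force: [-2.9, -4.1, 8.5]
gripper_width: 19.4
finger_force: 24.0
t: 22.07
tcp_pos: [468.5, -298.1, 143.9]
tool_rot: [-3.131, 0.004, 0.974]
contact_force: [-0.4, -7.5, 6.5]
gripper_width: 19.3
finger_force: 24.3
48 red (333, [-8.4, 6.4, 10.3]) dark (412, [-4.0, 0.4, 4.7])
56 red (327, [-8.4, 6.2, 10.4]) dark (402, [-4.3, 0.1, 4.5])
64 red (327, [-8.9, 5.9, 10.2]) dark (395, [-4.6, -0.2, 4.4])
72 red (318, [-8.9, 6.1, 10.5]) dark (387, [-4.6, -0.1, 7.4])
80 red (315, [-9.3, 5.5, 10.0]) dark (411, [-5.0, 0.0, 12.6])
yel 4949 54.4984613413661 (array([ 467.6, -301. ]), array([66.3, 20.1]), 54.58)
```

The bar spans ±4.5 mm inside the red's −9 to +10 mm. I'll release, lift and recheck.

```bash
python3 -m inch '{"rotation":[[0,0,0],[0,0,0],[0,0,0],[0,0,0]],"delta_pos":[[0,0,0],[0,0,0],[0,0,0],[0,0,0]],"claw":[0.4,0.6,0.6,0.6]}'
python3 -m inch '{"rotation":[[0,0,0],[0,0,0],[0,0,0],[0,0,0],[0,0,0]],"delta_pos":[[0,0,0.03],[0,0,0.06],[0,0,0.06],[0,0,0.06],[0,0,0]],"claw":[0.6,0.6,0.6,0.6,0.6]}'
python3 lev.py; python3 chk.py; python3 - <<'E'
from h import *
im,P=cloud("scene")
o=bot.masks_of("scene","vase_mid")[0];p=P[o["region"]];print(o["conf"],np.nanmax(p[:,2]),np.nanmedian(p,0))
E
```

```text
t: 22.45
tcp_pos: [468.0, -296.1, 142.8]
tool_rot: [-3.128, 0.003, 0.976]
contact_force: [-0.5, 1.2, 0.4]
gripper_width: 51.6
finger_force: 0.0
t: 22.87
tcp_pos: [470.1, -297.4, 253.4]
tool_rot: [-3.136, 0.001, 0.975]
contact_force: [1.1, 0.2, 0.0]
gripper_width: 51.4
finger_force: 0.0
48 red (99, [-9.3, 4.9, 8.9]) dark (108, [-4.4, -0.2, 4.0])
56 red (97, [-9.2, 5.1, 9.1]) dark (99, [-4.3, -0.5, 3.3])
64 red (97, [-9.2, 5.2, 9.2]) dark (103, [-4.9, -0.4, 3.4])
72 red (96, [-9.1, 5.3, 9.5]) dark (101, [-4.9, -1.1, 2.8])
80 red (96, [-9.8, 4.7, 9.5]) dark (107, [-4.8, -0.9, 11.1])
yel 1846 54.02008738328682 (array([ 465.9, -301.9]), array([69.1, 18.9]), 53.37)
hood ((array([530.3, -16.3]), array([237.3, 111. ]), 2.77), array([ 258,  133,   34,   69, 2129], dtype=int32))
col board ((array([523. , 110.8]), array([142.5, 134.6]), 0.58), array([223, 155,  35,  37, 819], dtype=int32))
0.72 142.56465470397353 [550.34820136 109.62745104  93.24530951]Traceback (most recent call last):
  File "chk.py", line 8, in <module>
    y=(h>20)&(h<35)&(s>150)&(u>325)&(u<345)&(v>180)&(v<215);print("grip",maskrect("top",y,205))
                                                                         ~~~~~~~~^^^^^^^^^^^^^
  File "h.py", line 21, in maskrect
    n,l,st,_=cv2.connectedComponentsWithStats(m);k=1+np.argmax(st[1:,4])
                                                     ~~~~~~~~~^^^^^^^^^^
    return _wrapfunc(a, 'argmax', axis=axis, out=out, **kwds)
    return bound(*args, **kwds)
ValueError: attempt to get argmax of an empty sequence
```

The lever is set: the bar lies within about ±5 mm and the red within ±9 mm. The top view's board angle is ambiguous, so I'll fit the board's edges directly.

```bash
cat >edge.py <<'E'
from h import *
im=np.mean([bot.get_image("top")[0].astype(float) for _ in range(4)],0)
f=cv2.cvtColor(im.astype(np.float32),cv2.COLOR_RGB2GRAY);b=im[...,2]
def edge(rows,c0,c1,z,img,sgn):
    pts=[]
    for v in rows:
        g=sgn*np.diff(cv2.GaussianBlur(img,(0,0),0.8)[v,c0:c1].astype(float));k=np.argmax(g)
        if 0<k<len(g)-1:
            o=(g[k-1]-g[k+1])/(2*(g[k-1]-2*g[k]+g[k+1]));pts.append(ray("top",c0+k+.5+o,v,z)[:2])
    p=np.array(pts)
    w=np.ones(len(p),bool)
    for _ in range(4):
        c=np.polyfit(p[w,0],p[w,1],1);e=p[:,1]-np.polyval(c,p[:,0]);w=abs(e)<max(1.5,2*np.median(abs(e)))
    print("slope deg",np.degrees(np.arctan(c[0])).round(2),"y at x=524:",np.polyval(c,524).round(1),w.sum(),len(p),"rms",e[w].std().round(2))
edge(range(159,189),214,232,18,b,1)   # rear edge
edge(range(159,189),250,259,18,b,-1)  # front edge
edge(range(137,198),252,266,205,b,1)  # hood mouth top edge
def edgeU(cols,r0,r1,z,img,sgn):
    pts=[]
    for u in cols:
        g=sgn*np.diff(cv2.GaussianBlur(img,(0,0),0.8)[r0:r1,u].astype(float));k=np.argmax(g)
        if 0<k<len(g)-1:
            o=(g[k-1]-g[k+1])/(2*(g[k-1]-2*g[k]+g[k+1]));pts.append(ray("top",u,r0+k+.5+o,z)[:2])
    p=np.array(pts);w=np.ones(len(p),bool)
    for _ in range(4):
        c=np.polyfit(p[w,1],p[w,0],1);e=p[:,0]-np.polyval(c,p[:,1]);w=abs(e)<max(1.5,2*np.median(abs(e)))
    print("side deg",-np.degrees(np.arctan(c[0])).round(2),"x mid",np.median(p[w,0]).round(1),"y",np.median(p[w,1]).round(1),w.sum(),len(p))
edgeU(range(227,252),149,162,18,b,1);edgeU(range(227,252),184,198,18,b,-1)
edgeU(range(262,289),126,140,205,b,1);edgeU(range(262,289),194,208,205,b,-1)
E
python3 edge.py
```

```text
slope deg 2.56 y at x=524: 179.2 30 30 rms 0.62
slope deg -0.53 y at x=524: 52.6 15 22 rms 1.33
slope deg 3.0 y at x=524: 39.7 60 61 rms 0.53
side deg 3.48 x mid 593.7 y 115.5 25 25
side deg 3.04 x mid 454.3 y 114.3 25 25
side deg 2.56 x mid 653.1 y -16.6 27 27
side deg 2.42 x mid 410.6 y -17.6 27 27
```

The board's rear edge is at 2.56° against the hood's 2.7–3.0°, 139.5 mm from the mouth (flush), and about 1.6 mm off centre. The vase is standing and the lever is set.

```bash
python3 -c "
from station import bot
print(bot.job_done())"
```

```text
the job is handed in; nothing more can be done
None
```

I handed in the job after about 23 s of robot time: the board is flush and square against the hood lip, about 1.6 mm off centre, with the vase standing and never touched, and the damper lever's bar lies within the red mark.

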